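Set the angle dial to the target line and store the reading

ROBOT

A 6-joint arm with a two-finger parallel gripper is mounted at the origin on the work surface. World frame = base frame: x ahead of the robot, y to its left, z up, the work surface at z = 0. Lengths are in mm, angles in degrees, forces in N, time in s.
With the tool pointing down it reaches from about 350 to 850 mm from the base axis. Payload 8.1 kg.
Tool frame: the origin (TCP) lies midway between the tips of the shut fingers; the grasp point (between the pads) lies 19 mm behind it; z points along the fingers, y is the direction in which the jaws open and shut (so a half turn about z gives the same grasp; the last joint's range is limited). The gripper opens to 85 mm and grips with 20 to 120 N. Pads are 22 mm wide; open, the fingers measure 114 mm over their backs; the gripper's body (76 mm by 85 mm) begins 54 mm behind the grasp point. The pads swing forward as they close: fully open they stand 13 mm farther back than shut.
Start: joints at [67.07, 7.471, 85.268, -0, 87.261, -4.893], TCP at [185.754, 570.527, 231.292] pointing down, gripper open.
Joint ranges: [-169.43, 169.43], [-51.17, 129.36], [1.28, 143.12], [-76.62, 256.62], [0, 156.53], [-152.29, 152.29]. Speed limits (degrees/s): [136.94, 136.94, 159.86, 180, 180, 180].

INTERFACE

Orientations are given as [roll, pitch, yaw] about the fixed x, y, z axes, in that order (R = Rz(yaw) Ry(pitch) Rx(roll)).
In Python, from bench import r gives the robot as it stands.
- The arm moves only by the shell command python3 -m jog 'ROWS' [FORCE]. ROWS is JSON, a list of rows, each a list of 5 numbers: the shift along the tool's x, y, z in m, then the turn about the tool's z in rad, then the opening, from 0 (shut) to 1 (fully open). A call has 1 to 20 rows; each row is the pose to reach, as a shift and turn from the pose measured when the call began, along the tool's axes at that moment; what a row does not reach only later rows make up. A row lasts 1/10 s, in which the tool goes at most 50 mm and 8.59 degrees, less where a joint would pass 70% of its speed; a pose out of reach is approached as far as the arm can. A call with a gripper value outside its range is refused whole. The fingers move at their own pace and stop on an object; FORCE is the grip in N (left out, the last holds). Time passes only in rows, so rows that repeat a pose let the fingers close. It gives the time, the measured TCP pose, the force and the opening at its end, in the units of the state.
- r.sense(): the state, without advancing time (a new reading comes with each control period).
- r.snapshot(name): name is "side" or "top" or "wrist"; returns a dict with "pixels" (420x560x3 uint8, red, green, blue), "K" (3x3 intrinsics, pixels), "R" (3x3) and "t" (3): a world point X has camera coordinates R X + t. Camera axes: x right, y down, z forward; pixel columns grow to the right and rows downward; lengths in mm; the calibration is good to about 2 mm. A picture is of the moment at which its call begins. There is no depth.
- r.hand_in(): hands the job in, once; it reports no verdict.
The state is a dict: "time": time; "joint_pos": joint angles; "qd": joint speeds; "joint_efforts": joint torques, N m; "tool_pos": TCP position; "tcp_rot": TCP orientation; "ft_force": force on the tool from outside, world axes, zero at the start; "wrist_torque": the same for the moment, N m; "finger_gap": finger opening in mm.
Only numpy, scipy, OpenCV 4.12 (cv2) and the standard library are available. Lean on these libraries where they do the work, as an engineer would, in place of code of your own. Each camera call takes 0.05 s, during which the arm holds its last target.

TASK

Push the finger pins of the round angle dial with a fingertip to turn it, either way round, until the black index line on the dial lines up with the target line, the one long scale line that ends at the small steel block on the rim. Only then press the store button on the grey reader box fully down, and let it come back up. Push gently: do not pinch the dial, do not lift it off its spindle, and leave the loose parts around it where they are.

Things in the scene. Friction and masses are not known exactly. Their poses are not given: they have to be found in the camera images.
- dial: Bare aluminium disc, 136 mm across, 10 mm thick, level; turns all the way round about its upright axis with light friction (0.08 N m), stays where left. Origin on the axis at its underside; x along the index line, z up. A hub 34 mm across rises 9 mm above the disc's top. It only sits on its spindle (0.5 kg), so it could be lifted: do not. Pushing it with over 20 N, or pinching it, fails.
- dial_index (a point): Outer end of the dial's only black line (3.6 mm wide, from hub to rim): 70 mm from the dial's axis along the dial's x axis, at the height of the disc's top (10 mm above the dial's origin). It turns with the dial.
- pin1 (a point): Top centre of one of three alike upright steel finger pins on the dial: 14 mm in diameter, 24 mm tall above the disc's top, axis 52 mm from the dial's axis, this one 60 degrees counter-clockwise (from above) from the index line.
- pin2 (a point): Top centre of one of three alike upright steel finger pins on the dial: 14 mm in diameter, 24 mm tall above the disc's top, axis 52 mm from the dial's axis, this one 180 degrees counter-clockwise (from above) from the index line.
- pin3 (a point): Top centre of one of three alike upright steel finger pins on the dial: 14 mm in diameter, 24 mm tall above the disc's top, axis 52 mm from the dial's axis, this one 300 degrees counter-clockwise (from above) from the index line.
- target_line (a point): Where the index must come: inner end of the target line on the fixed white ring (200 mm across, 6 mm below the dial's top; dark base 220 mm across under it). The line is black, 26 mm long, 3.6 mm wide, and ends at a dark steel block 16 mm wide on the rim; other lines are thin, 9 or 16 mm long. This point is 70 mm from the dial's axis, level with the dial's top.
- store_top (a point): Centre of the top of the round store button, 28 mm across, the only button, in a black collar on top of the grey reader box (100 x 110 x 55 mm, fixed to the table, dark blank display beside the button). The button is pressed straight down. This point goes down with it.
- store (a joint): Travel of the store button in m: 0 up, 0.006 fully down; its spring needs 4 N when fully down and lifts it again.
- power_pack: Loose black power pack with aluminium fins on top, 100 x 110 x 71 mm, 0.9 kg, without a button; origin at the centre of its underside. Leave alone.
- motor: Loose small black motor, 29 mm across, 41 mm high with its shaft, standing beside the rig; origin at the centre of its underside. Leave alone.
- propeller: Loose two-blade black propeller lying flat, 116 mm long (along its y axis), 9 mm high; origin at the centre of its underside. Leave alone.
- standoff: Loose brass standoff, 18 mm across, 38 mm high, standing beside the rig; origin at the centre of its underside. Leave alone.
- screwdriver: Loose black screwdriver, 170 mm long, lying on the table; origin underneath its middle. Leave alone.
- mug: White mug, 76 mm across, 85 mm high; origin at the centre of its underside. Leave alone.
- wheel: Loose black rubber wheel lying flat, 64 mm across, 24 mm high; origin at the centre of its underside. Leave alone.
Mind the look-alikes: they are no part of the job. What is shaped like the part that bears store_top but yellow is not meant.

How it is judged (in metres and radians):
On the way, in this order (a step that is already met when the one before it is completed fails the run):
1. the dial's index line is lined up with the target line and the dial is still (horizontal distance between dial_index and target_line below 0.004 m and angular speed of dial below 0.05 rad/s), for 0.3 s.
2. the store button is pressed fully down with the dial still lined up (value of joint store above 0.0045 m and horizontal distance between dial_index and target_line below 0.004 m), for 0.05 s.
At the end, for the whole second after the job is handed in: The index line's end is within 4 mm (3.3 degrees) of the target line, the dial is seated and still, and the store button, pressed at least 4.5 mm down after the dial was set, is up again (all of step 1 and distance between dial_index and target_line below 0.006 m and value of joint store below 0.002 m); the robot touches nothing.
It fails at once if the store button is pressed while the dial is off the target line (value of joint store above 0.003 m and horizontal distance between dial_index and target_line above 0.006 m).
It fails at once if the dial is lifted more than 6 mm off its seat (z of dial_index in the frame of target_line above 0.006 m).
It fails at once if the dial is pinched or shoved with more than 20 N (contact force between the fingers and dial above 20 N).
It fails at once if a loose part is moved more than 20 mm or lifted (distance of any of power_pack, motor, propeller, standoff, screwdriver, mug, wheel from where it was at the start of the episode above 0.02 m).
It fails at once if a standing part is tipped over (angle between any of motor, standoff, mug's own z axis and vertical above 0.5 rad).
It also fails if it takes over 64 s, if anything falls off the work surface, if the arm or the gripper's body presses on something with over 40 N, if the wrist force passes 120 N, or if a joint passes its speed limit or range.

## Working session

There is one attempt and no reset: what is moved stays moved. The work goes in short steps, Python scripts to look and compute and a shell command to move; the robot and the scene stay as the last step left them, time stands still between calls to the robot, and variables do not carry over. Pictures are saved under pics/ and viewed, and the job is handed in when it is done.

```bash
mkdir -p pics; ls; python3 - <<'E'
from bench import r
import cv2
s=r.sense(); print(s)
for n in ("side","top","wrist"):
    d=r.snapshot(n); cv2.imwrite(f"pics/{n}0.png",d["pixels"][:,:,::-1]); print(n,d["K"],d["R"],d["t"])
E
```

```text
pics
{'time': 0.0, 'joint_pos': array([ 6.70674978e+01,  7.51039890e+00,  8.53306756e+01, -1.56631041e-03,
        8.72598608e+01, -4.89169977e+00]), 'qd': array([-0.03225734,  0.06033342,  0.03891994,  0.11203169,  0.02912326,
       -0.02065835]), 'joint_efforts': array([-8.32638452e-04, -5.69397891e+01, -5.00552201e+01, -4.41931425e-04,
        1.50749227e-02,  5.86022384e-05]), 'tool_pos': array([185.57896036, 570.00821576, 230.28012362]), 'tcp_rot': array([-1.79899299e+02, -7.04831807e-03,  1.61959268e+02]), 'ft_force': array([0.15022595, 0.54289714, 0.44230763]), 'wrist_torque': array([ 0.03827176, -0.03468474, -0.01881749]), 'finger_gap': 85.25290227611185}
side [[426.50373862   0.         276.02500553]
 [  0.         426.50373862 211.48597293]
 [  0.           0.           1.        ]] [[-0.99933068 -0.0328302  -0.01613587]
 [-0.01133687  0.6973246  -0.71666581]
 [ 0.03478022 -0.7160032  -0.69723006]] [ 535.58275601   90.92206125 1355.78706051]
top [[418.43796633   0.         279.15857777]
 [  0.         418.43796633 205.07130919]
 [  0.           0.           1.        ]] [[ 0.01240029 -0.99979651 -0.01591158]
 [-0.99390437 -0.01058077 -0.10973676]
 [ 0.10954607  0.01717535 -0.99383332]] [ -45.99428631  521.44276515 1148.79751306]
wrist [[376.26789445   0.         274.15421296]
 [  0.         376.26789445 210.41735512]
 [  0.           0.           1.        ]] [[ 0.30846236  0.95123565 -0.00130691]
 [ 0.90826806 -0.2941202   0.29756082]
 [ 0.28266607 -0.09297334 -0.95470197]] [-598.75387888  -39.23120396  379.73107617]
```

View pics/side0.png

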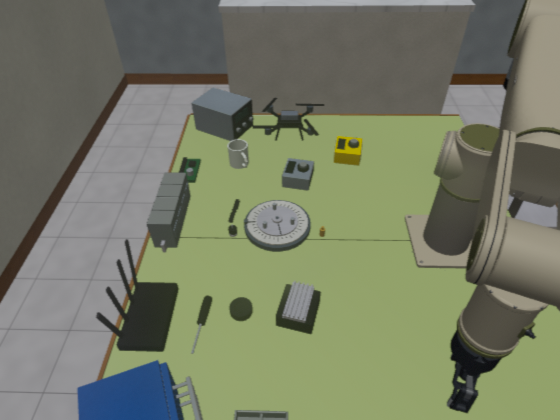

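View pics/top0.png

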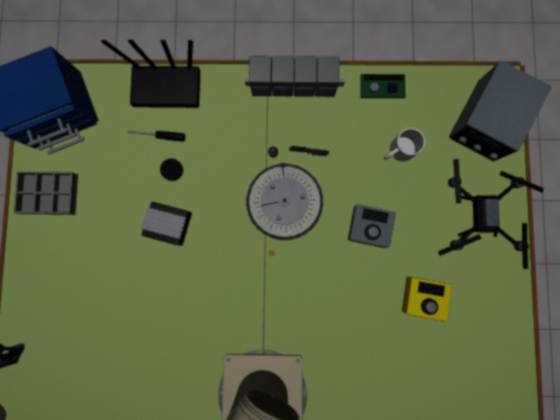

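View pics/wrist0.png

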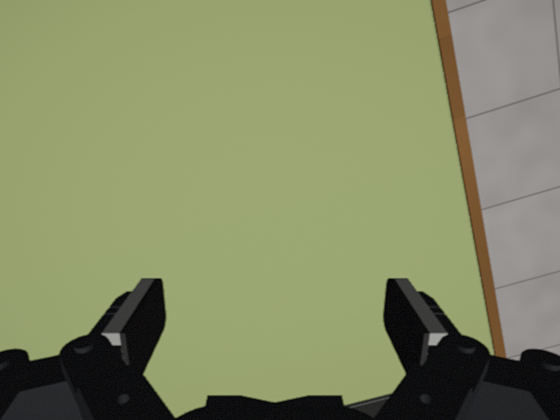

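The side view shows the dial at (277,222), the grey reader box at (298,173) and a yellow look-alike at (349,149). In the top view these are at (285,201), (372,227) and (429,299). The finned power pack, at (167,223) in the top view, has no button. The grey box with the round button fits the description. I'll enlarge crops of the dial and both boxes.

```bash
python3 - <<'E'
import cv2,numpy as np
a=cv2.imread("pics/top0.png")
d=cv2.resize(a[155:250,235:335],None,fx=6,fy=6,interpolation=cv2.INTER_CUBIC)
cv2.imwrite("pics/top0_dial.png",d)
b=cv2.resize(a[195:325,340:460],None,fx=4,fy=4,interpolation=cv2.INTER_CUBIC)
cv2.imwrite("pics/top0_box.png",b)
a=cv2.imread("pics/side0.png")
d=cv2.resize(a[190:255,235:335],None,fx=7,fy=7,interpolation=cv2.INTER_CUBIC)
cv2.imwrite("pics/side0_dial.png",d)
E
```

```text
(no output)
```

View pics/top0_dial.png

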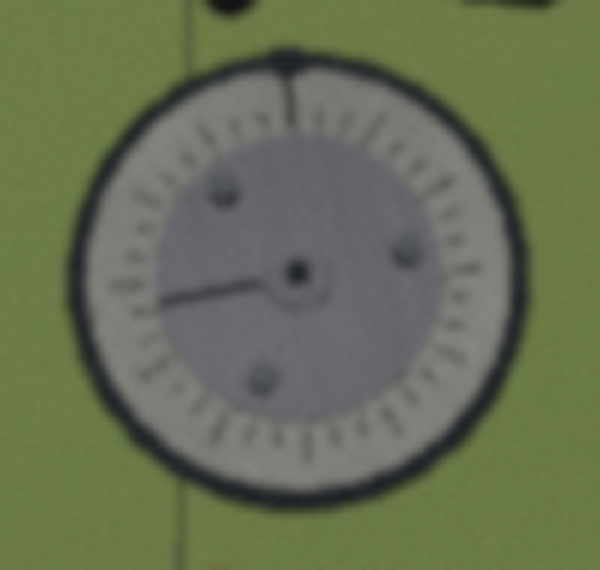

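View pics/top0_box.png

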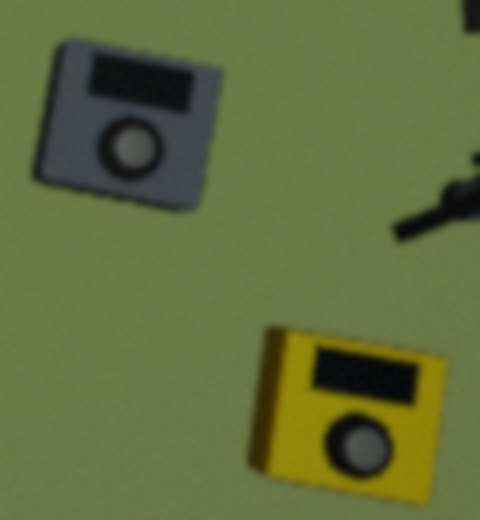

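View pics/side0_dial.png

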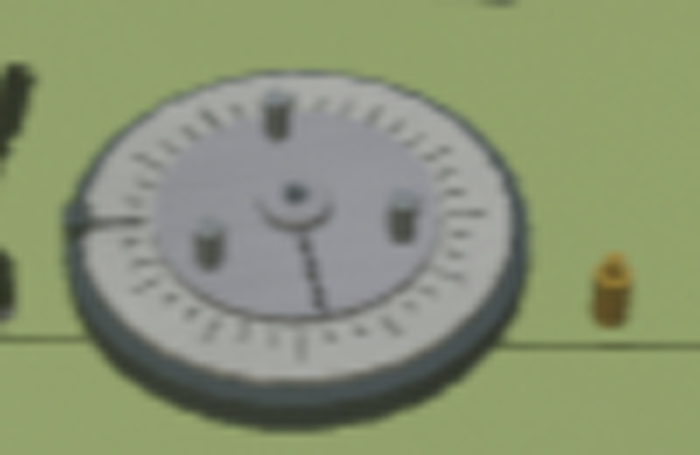

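The crop shows the dial index pointing image-left at about 98° world, and the target line with its block pointing image-up at about 2°. The reader is the grey box, with its button near crop pixel (132,148); the yellow one is the look-alike. Next I'll triangulate.

```bash
cat > h.py <<'E'
import numpy as np
def ray(d,p):
    K,R,t=map(np.array,(d["K"],d["R"],d["t"])); C=-R.T@t
    v=R.T@np.linalg.inv(K)@np.array([p[0],p[1],1.0]); return C,v/np.linalg.norm(v)
def plane(d,p,z):
    C,v=ray(d,p); return C+v*(z-C[2])/v[2]
def tri(a,b):
    A=np.zeros((3,3));y=np.zeros(3)
    L=[a,b]
    for C,v in L:
        P=np.eye(3)-np.outer(v,v);A+=P;y+=P@C
    X=np.linalg.solve(A,y)
    return X,[np.linalg.norm((np.eye(3)-np.outer(v,v))@(X-C)) for C,v in L]
def proj(d,X):
    q=np.array(d["R"])@X+np.array(d["t"]);q=np.array(d["K"])@q;return q[:2]/q[2]
E
python3 - <<'E'
from bench import r
from h import *
import cv2
T=r.snapshot("top");S=r.snapshot("side")
c=lambda u,v,f,x,y:((u+.5)/f-.5+x,(v+.5)/f-.5+y)
t=lambda u,v:c(u,v,6,235,155)
s=lambda u,v:c(u,v,7,235,190)
for n,a,b in [("hub",t(297,271),s(295,194)),("pin3",t(225,186),s(209,229)),("pin2",t(407,246),s(278,99)),("pin1",t(262,374),s(402,202)),("idx",t(162,301),s(323,312)),("tgt",t(292,124),s(145,221))]:
    print(n,tri(ray(T,a),ray(S,b)))
for nm,d,box in (("top",T,(345,205,400,250)),("side",S,(280,155,318,190))):
    x0,y0,x1,y1=box
    cv2.imwrite(f"pics/{nm}_b.png",cv2.resize(d["pixels"][y0:y1,x0:x1,::-1],None,fx=10,fy=10,interpolation=cv2.INTER_CUBIC))
E
```

```text
hub (array([535.27140773, -53.69690052,  39.96974963]), [np.float64(0.45596832345693983), np.float64(0.455968323456724)])
pin3 (array([573.15373042, -20.0244912 ,  50.57053782]), [np.float64(0.5168406739818382), np.float64(0.5168406739820088)])
pin2 (array([ 545.23968619, -104.1594208 ,   53.02357949]), [np.float64(0.9809170697251058), np.float64(0.9809170697250181)])
pin1 (array([485.92958823, -38.22488894,  51.12220901]), [np.float64(0.7017705108046542), np.float64(0.7017705108047063)])
idx (array([521.33071405,   9.58918585,  28.27947498]), [np.float64(0.9937319779165776), np.float64(0.9937319779163551)])
tgt (array([606.45229279, -50.40748002,  24.47296177]), [np.float64(1.3476354024234907), np.float64(1.3476354024233248)])
```

View pics/top_b.png

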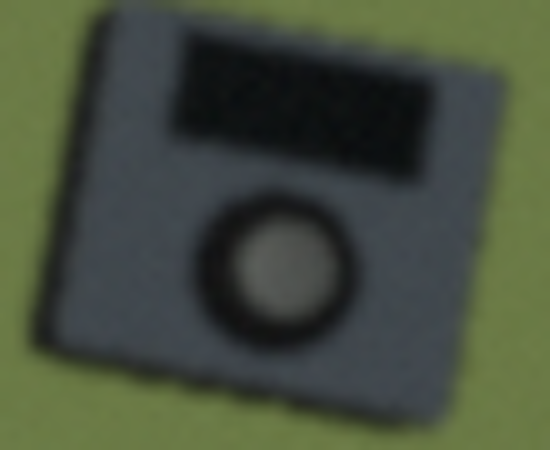

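View pics/side_b.png

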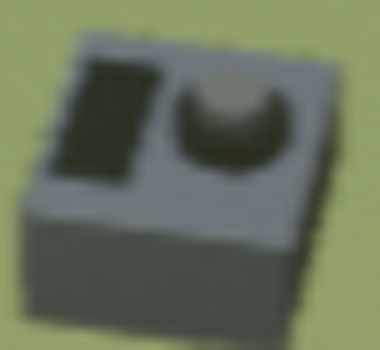

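```bash
python3 - <<'E'
from bench import r
from h import *
T=r.snapshot("top");S=r.snapshot("side");W=r.snapshot("wrist")
a=(28.85-.45+345-.05,26.75-.45+205); b=(23.15-.45+280,9.55-.45+155)
print("btn",tri(ray(T,a),ray(S,b)))
s=r.sense();C=-np.array(W["R"]).T@np.array(W["t"]); 
from scipy.spatial.transform import Rotation as Ro
Rt=Ro.from_euler("xyz",s["tcp_rot"],degrees=True).as_matrix()
print("cam in tool",Rt.T@(C-s["tool_pos"]),"axis",Rt.T@np.array(W["R"])[2],"time",s["time"])
cur=s["tool_pos"]
for n,g in (("hover",np.array([620,-30,300])),):
    print(n,Rt.T@(g-cur))
E
```

```text
btn (array([ 448.84564907, -294.21122283,   71.11950315]), [np.float64(0.29833233475693044), np.float64(0.2983323347569374)])
cam in tool [  76.24594753   -0.6241032  -142.97785177] axis [-2.97660051e-01  5.35047295e-04  9.54671780e-01] time 0.4
hover [-598.84442051 -436.49405777  -68.75439546]
```

```bash
python3 -m jog '[[-0.01,-0.01,-0.002,0,0],[-0.035,-0.032,-0.01,-0.02,0],[-0.065,-0.06,-0.02,-0.04,0],[-0.1,-0.091,-0.02,-0.06,0],[-0.135,-0.123,-0.02,-0.08,0],[-0.17,-0.155,-0.02,-0.1,0],[-0.205,-0.187,-0.02,-0.12,0],[-0.24,-0.219,-0.02,-0.14,0],[-0.275,-0.251,-0.02,-0.16,0],[-0.31,-0.283,-0.02,-0.18,0],[-0.345,-0.315,-0.02,-0.2,0],[-0.38,-0.347,-0.02,-0.22,0],[-0.415,-0.379,-0.02,-0.24,0],[-0.45,-0.411,-0.02,-0.26,0],[-0.48,-0.438,-0.02,-0.28,0],[-0.505,-0.461,-0.02,-0.3,0],[-0.52,-0.475,-0.02,-0.314,0],[-0.53,-0.484,-0.02,-0.314,0],[-0.53,-0.484,-0.02,-0.314,0],[-0.53,-0.484,-0.02,-0.314,0]]' 20
python3 - <<'E'
from bench import r
import cv2,pickle
d=r.snapshot("wrist"); cv2.imwrite("pics/w1.png",d["pixels"][:,:,::-1]); pickle.dump(d,open("w1.pkl","wb"))
s=r.sense();print(s["time"],s["tool_pos"],s["tcp_rot"],s["joint_pos"])
E
```

```text
time: 2.4
tool_pos: [539.4, -53.4, 251.3]
tcp_rot: [180.0, -0.0, 179.9]
ft_force: [-0.6, -0.1, 0.2]
finger_gap: 0.0
2.45 [539.37568916 -53.03811047 251.34337798] [ 1.79994507e+02 -1.45763090e-02  1.79973776e+02] [-1.10384952e+01 -1.96308726e+00  9.29206790e+01  2.60776937e-03
  8.90577654e+01 -1.01012314e+02]
```

View pics/w1.png

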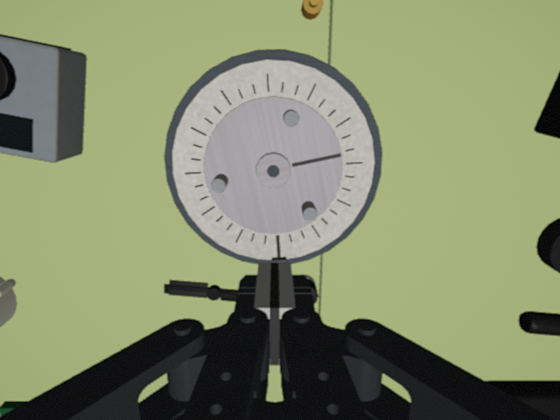

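The wrist view shows the hub at (273,171), the index line's outer end at (341,155), the target line from (278,236) to the block at (278,258), and pins at (291,118), (219,183) and (309,210). The shut fingertips end near (273,262). Now I'll measure these more finely.

```bash
cat > meas.py <<'E'
import cv2,numpy as np
from h import *
def dial(d,c0,zt=29.,verb=True):
    """dial pose from a wrist picture: c0 = rough world axis (x,y), zt = height of disc top"""
    g=cv2.cvtColor(d["pixels"],cv2.COLOR_RGB2GRAY).astype(np.float32)
    def unwrap(c,z,r0,r1):
        th=np.radians(np.arange(0,360,.25)); rr=np.arange(r0,r1,.5)
        P=np.array([[proj(d,np.array([c[0]+q*np.cos(t),c[1]+q*np.sin(t),z])) for q in rr] for t in th],np.float32)
        return cv2.remap(g,P[...,0].copy(),P[...,1].copy(),cv2.INTER_LINEAR)
    def line(c,z,r0,r1,near=None,w=12):
        m=unwrap(c,z,r0,r1).mean(1); m=cv2.GaussianBlur(m[:,None],(1,5),0)[:,0]
        a=np.arange(0,360,.25)
        k=np.ones(len(a),bool) if near is None else np.abs((a-near+180)%360-180)<w
        i=np.argmin(np.where(k,m,999)); s=(np.arange(i-16,i+17))%len(a)
        base=np.percentile(m[s],80); wt=np.clip(base-m[s]-5,0,None); off=(np.arange(-16,17)*.25*wt).sum()/wt.sum()
        return (a[i]+off)%360,m[i],base
    return line
E
python3 - <<'E'
import pickle,cv2
from h import *
from bench import r
d=pickle.load(open("w1.pkl","rb"))
im=d["pixels"][:,:,::-1]
cv2.imwrite("pics/w1c.png",cv2.resize(im[45:285,165:385],None,fx=2.5,fy=2.5,interpolation=cv2.INTER_CUBIC))
for n,p,z in (("hub",(273,171),38),("idx",(341,155),29),("tgt",(278,236),29),("tgt23",(278,236),23),("p1",(291.5,117),53),("p2",(219.5,182),53),("p3",(309,208.5),53)):
    print(n,plane(d,p,z))
s=r.sense(); print(proj(d,s["tool_pos"]))
E
```

```text
hub [534.38634782 -54.75684022  38.        ]
idx [520.41675268  11.37362016  29.        ]
tgt [604.69611769 -49.64619972  29.        ]
tgt23 [607.02252141 -49.57573299  23.        ]
p1 [483.07265136 -38.35874913  53.        ]
p2 [ 541.73098113 -104.39645716   53.        ]
p3 [567.47929998 -20.59815846  53.        ]
[276.00692853 282.12146756]
```

View pics/w1c.png

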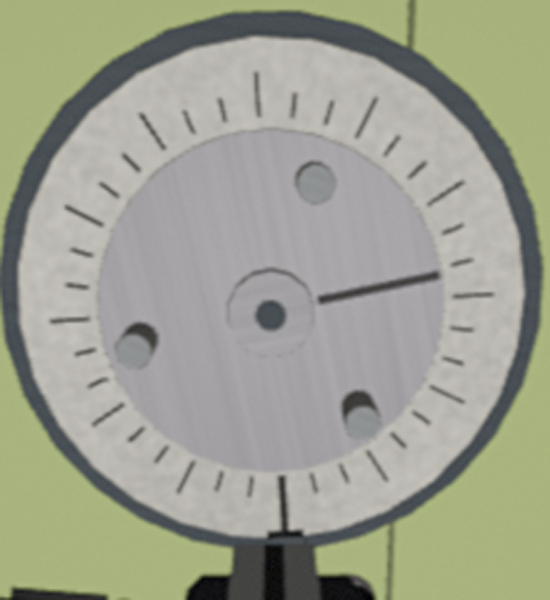

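```bash
python3 - <<'E'
import pickle
from meas import *
d=pickle.load(open("w1.pkl","rb"))
P=np.array([plane(d,p,53) for p in ((291.2,118.4),(218.4,185.2),(309.2,213.2))])[:,:2]
c=P.mean(0); print("axis from pins",c,"radii",np.linalg.norm(P-c,axis=1),"ang",np.degrees(np.arctan2(*(P-c).T[::-1]))%360)
h=plane(d,(165-.3+270.5/2.5,45-.3+315.5/2.5),38)[:2]; print("hub",h)
for cc in (c,h):
    L=dial(d,cc)
    print("idx",L(cc,29,25,64),"tgt",L(cc,23,72,93,2))
E
```

```text
axis from pins [533.73802984 -54.81261394] radii [52.05050036 51.92650163 51.66156009] ang [161.86000077 282.27576693  41.94853747]
hub [534.28889742 -54.85280773]
idx (np.float64(101.844893018239), np.float32(67.92026), np.float32(147.9271)) tgt (np.float64(3.468263979249667), np.float32(67.64497), np.float32(182.5874))
idx (np.float64(102.54637397654245), np.float32(68.01164), np.float32(148.18204)) tgt (np.float64(3.5189725072614886), np.float32(65.88636), np.float32(182.54582))
```

The axis is at (534,−55), the index at 102.1° and the target at 3.5°, so I need about 98.6° clockwise. I'll push pin3, now at (572.6,−20), toward −y with the shut finger's −y side. First I'll descend beside it at (577,8,40).

```bash
python3 -m jog '[[-0.012,0.02,0.02,0,0],[-0.025,0.04,0.05,0,0],[-0.038,0.061,0.08,0,0],[-0.038,0.061,0.11,0,0],[-0.038,0.061,0.14,0,0],[-0.038,0.061,0.165,0,0],[-0.038,0.061,0.185,0,0],[-0.038,0.061,0.2,0,0],[-0.038,0.061,0.208,0,0],[-0.038,0.061,0.211,0,0],[-0.038,0.061,0.211,0,0],[-0.038,0.061,0.211,0,0]]'
python3 - <<'E'
from bench import r
import cv2,pickle
for n in ("wrist","side"):
    d=r.snapshot(n); im=d["pixels"][:,:,::-1]
    if n=="side": im=cv2.resize(im[150:270,210:350],None,fx=4,fy=4,interpolation=cv2.INTER_CUBIC)
    cv2.imwrite(f"pics/{n}2.png",im)
s=r.sense();print(s["time"],s["tool_pos"],s["tcp_rot"],s["ft_force"])
E
```

```text
time: 3.65
tool_pos: [578.2, 8.0, 41.5]
tcp_rot: [180.0, 0.1, 180.0]
ft_force: [0.6, -0.4, 1.2]
finger_gap: 0.1
3.75 [578.24866343   7.88392377  41.5309774 ] [-1.79998784e+02  9.56496176e-02  1.79971981e+02] [ 1.14872557  0.58694447 -0.38258609]
```

View pics/wrist2.png

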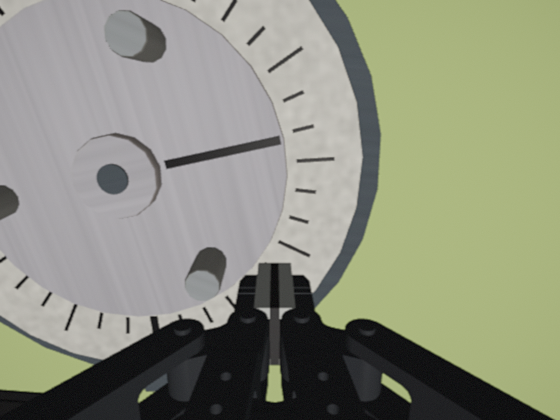

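View pics/side2.png

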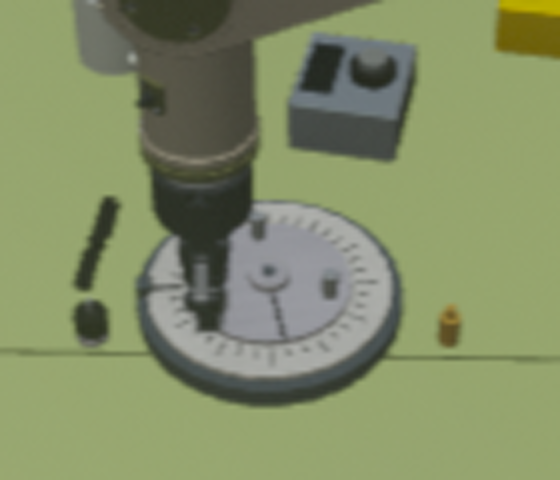

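The finger stands beside pin3, whose top is at about (205,285) in the wrist view, clear of the disc and ring. I'll push in −y, slowly, to y≈−75, which should turn the dial about 84°.

```bash
python3 -m jog '[[0,-0.004,0,0,0],[0,-0.008,0,0,0],[0,-0.012,0,0,0],[0,-0.016,0,0,0],[0,-0.02,0,0,0],[0,-0.025,0,0,0],[0,-0.03,0,0,0],[0,-0.035,0,0,0],[0,-0.04,0,0,0],[0,-0.045,0,0,0],[0,-0.05,0,0,0],[0,-0.055,0,0,0],[0,-0.06,0,0,0],[0.002,-0.065,0,0,0],[0.003,-0.07,0,0,0],[0.004,-0.074,0,0,0],[0.005,-0.078,0,0,0],[0.006,-0.081,0,0,0],[0.006,-0.083,0,0,0],[0.006,-0.083,0,0,0]]'
python3 - <<'E'
from bench import r
import cv2,pickle
for n in ("wrist","side"):
    d=r.snapshot(n); im=d["pixels"][:,:,::-1]
    pickle.dump(d,open(n+"3.pkl","wb"))
    if n=="side": im=cv2.resize(im[150:270,210:350],None,fx=4,fy=4,interpolation=cv2.INTER_CUBIC)
    cv2.imwrite(f"pics/{n}3.png",im)
s=r.sense();print(s["time"],s["tool_pos"],s["tcp_rot"],s["ft_force"])
E
```

```text
time: 5.75
tool_pos: [570.6, -74.4, 40.6]
tcp_rot: [179.9, -0.1, 180.0]
ft_force: [-4.4, 6.0, -1.6]
finger_gap: 0.0
5.85 [570.79648702 -74.41217631  40.66548988] [ 1.79915442e+02 -6.61045940e-02  1.79970424e+02] [-3.71139265  5.88989087 -0.43571564]
```

View pics/wrist3.png

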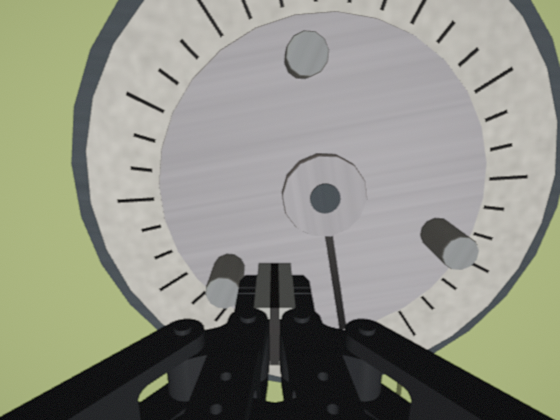

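View pics/side3.png

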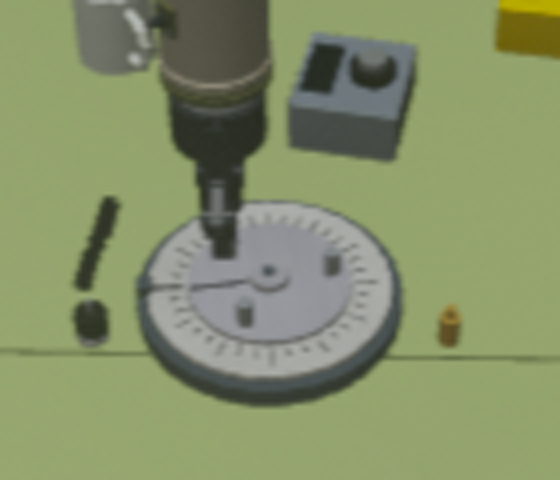

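The dial turned, and its index line, (330,236)–(343,325) in the wrist view, is now close to the target. I'll measure the angle here.

```bash
python3 - <<'E'
import pickle
from meas import *
d=pickle.load(open("wrist3.pkl","rb"))
c=np.array([534,-54.8])
hub=plane(d,(325,198),38);print("hub",hub)
p=plane(d,(306.5,54),53),plane(d,(460,253),53),plane(d,(222,292),53);P=np.array(p)[:,:2]
print(P,P.mean(0),np.degrees(np.arctan2(*(P-P.mean(0)).T[::-1])))
for cc in (c,hub[:2]):
    L=dial(d,cc); print(L(cc,29,22,45,10,20))
E
```

```text
hub [534.51307087 -54.42525187  38.        ]
[[482.25341971 -64.49162542]
 [551.93091705  -4.66441303]
 [568.41431226 -95.22397847]] [534.19954968 -54.79333897] [-169.42469074   70.52053452  -49.76015557]
(np.float64(10.638683039577767), np.float32(53.304928), np.float32(142.6574))
(np.float64(10.23086517298021), np.float32(53.23914), np.float32(132.61562))
```

```bash
python3 -m jog '[[0.001,-0.001,0,0,0],[0.002,-0.0015,0,0,0],[0.003,-0.002,0,0,0],[0.004,-0.0025,0,0,0],[0.005,-0.003,0,0,0],[0.005,-0.003,0,0,0],[0.005,-0.003,0,0,0]]'
cat > look.py <<'E'
import sys,pickle,cv2
from bench import r
from meas import *
n=sys.argv[1]; z0=float(sys.argv[2]); z1=float(sys.argv[3])
d=r.snapshot("wrist"); cv2.imwrite(f"pics/w{n}.png",d["pixels"][:,:,::-1]); pickle.dump(d,open(f"w{n}.pkl","wb"))
s=r.sense();print(s["time"],s["tool_pos"],s["ft_force"])
for cc in (np.array([534,-54.8]),np.array([534.5,-54.4])):
    L=dial(d,cc); print(L(cc,29,z0,z1,5,12), L(cc,23,72,90,3.5,8))
E
python3 look.py 4 22 45
```

```text
time: 6.55
tool_pos: [566.0, -77.7, 40.9]
tcp_rot: [179.9, -0.0, 180.0]
ft_force: [1.0, 0.7, 0.2]
finger_gap: 0.2
6.6 [565.98382412 -77.68372008  40.82650592] [0.82580951 1.22245818 0.82894342]
(np.float64(3.8147864470880686), np.float32(50.99037), np.float32(140.32782)) (np.float64(nan), np.float32(17.638075), np.float32(18.179813))
(np.float64(3.234274299061206), np.float32(50.989845), np.float32(133.24199)) (np.float64(nan), np.float32(17.577955), np.float32(18.186775))meas.py:15: RuntimeWarning: invalid value encountered in scalar divide
  base=np.percentile(m[s],80); wt=np.clip(base-m[s]-5,0,None); off=(np.arange(-16,17)*.25*wt).sum()/wt.sum()
```

View pics/w4.png

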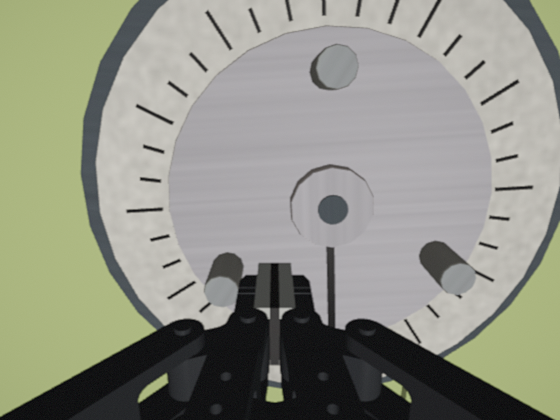

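The index now measures about 3.5°, equal to the target. I'll back off and rise to check both lines from above.

```bash
python3 -m jog '[[0,0.003,0,0,0],[0,0.008,0,0,0],[0,0.01,-0.005,0,0],[0,0.01,-0.025,0,0],[0.002,0.012,-0.06,0,0],[0.004,0.015,-0.1,0,0],[0.006,0.018,-0.14,0,0],[0.008,0.021,-0.175,0,0],[0.01,0.024,-0.2,0,0],[0.011,0.024,-0.21,0,0],[0.011,0.024,-0.21,0,0],[0.011,0.024,-0.21,0,0]]'
python3 look.py 5 25 64
python3 - <<'E'
import cv2
im=cv2.imread("pics/w5.png"); cv2.imwrite("pics/w5c.png",cv2.resize(im[20:270,165:385],None,fx=2.4,fy=2.4,interpolation=cv2.INTER_CUBIC))
E
```

```text
time: 7.8
tool_pos: [554.6, -53.9, 249.3]
tcp_rot: [179.9, -0.1, 180.0]
ft_force: [-0.5, 0.2, 1.0]
finger_gap: -0.0
7.85 [554.27154585 -53.84091334 248.64935179] [-0.15325311  0.22040206  0.07678969]
(np.float64(3.245003631157872), np.float32(63.690903), np.float32(147.57654)) (np.float64(3.4651545111004256), np.float32(68.32248), np.float32(182.52235))
(np.float64(2.744694480351352), np.float32(63.958313), np.float32(149.30023)) (np.float64(3.204176159534917), np.float32(67.05727), np.float32(182.5915))
```

View pics/w5c.png

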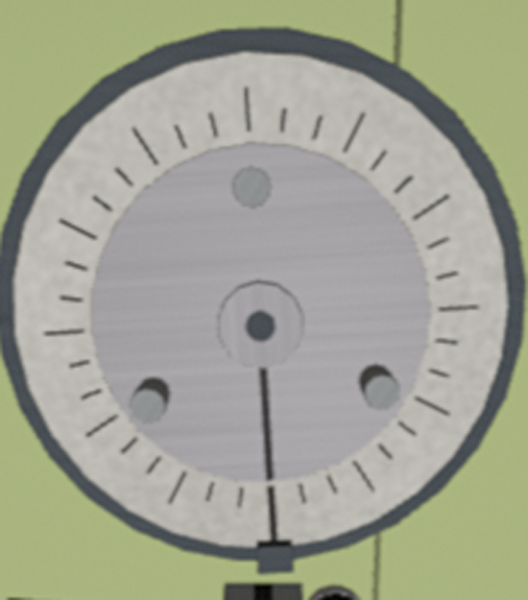

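The index line (crop 263,370–270,480) runs straight into the target line (270,488–275,540). They agree within 0.5°, about 0.5 mm. Next I'll look at the store button from above.

```bash
python3 -m jog '[[0.005,-0.012,0,0,0],[0.015,-0.036,0,0,0],[0.03,-0.072,0,0,0],[0.045,-0.108,0.01,0,0],[0.06,-0.144,0.02,0,0],[0.075,-0.18,0.03,0,0],[0.088,-0.212,0.04,0,0],[0.096,-0.232,0.045,0,0],[0.099,-0.24,0.05,0,0],[0.099,-0.24,0.05,0,0],[0.099,-0.24,0.05,0,0]]'
python3 look.py 6 25 64 2>/dev/null | head -1
```

```text
time: 8.95
tool_pos: [454.9, -293.0, 198.2]
tcp_rot: [179.8, -0.3, 180.0]
ft_force: [1.4, -0.8, -0.5]
finger_gap: -0.1
9.0 [ 455.27451697 -292.83440095  198.60498707] [ 0.13882621  1.22405602 -0.59991426]
```

View pics/w6.png

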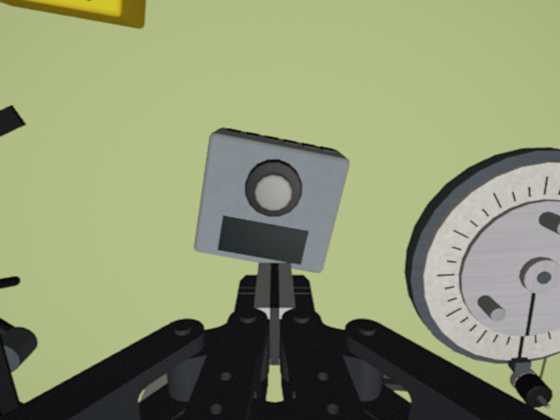

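The grey reader box is below with its white button top at about (273,192); the yellow look-alike is at the upper left (70,10), far off. The dial is still aligned.

```bash
python3 - <<'E'
import pickle,cv2
from h import *
from bench import r
d=pickle.load(open("w6.pkl","rb"));T=r.snapshot("top")
g=cv2.cvtColor(d["pixels"],cv2.COLOR_RGB2GRAY)
m=np.zeros_like(g); m[165:215,245:302]=(g[165:215,245:302]>150)
n,l,st,ce=cv2.connectedComponentsWithStats(m,connectivity=4)
i=[k for k in range(1,n) if l[192,273]==k]; print(st[i],ce[i])
(c,rad)=cv2.minEnclosingCircle(np.argwhere(l==i[0])[:,::-1].astype(np.float32)); print(c,rad)
for z in (65,68,71): print(plane(d,c,z))
print(r.sense()["tool_pos"])
cv2.imwrite("pics/w6c.png",cv2.resize(d["pixels"][130:280,190:360,::-1],None,fx=4,fy=4,interpolation=cv2.INTER_CUBIC))
E
```

```text
[[259 177  31  31 719]] [[274.78859527 191.56328234]]
(274.0, 192.0) 15.811488151550293
[ 449.43952394 -293.11223764   65.        ]
[ 448.67638106 -293.12107937   68.        ]
[ 447.91323818 -293.1299211    71.        ]
[ 455.49970456 -292.80192522  198.90643387]
```

View pics/w6c.png

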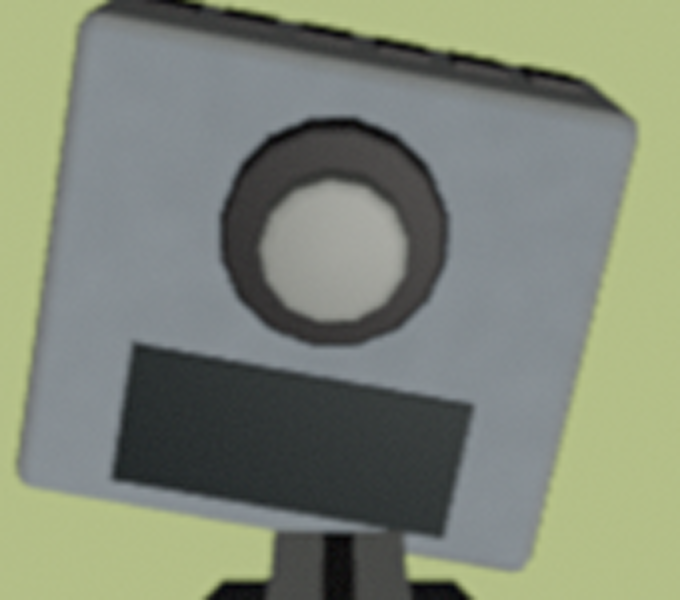

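```bash
python3 -m jog '[[0.003,0,0.01,0,0],[0.007,0,0.03,0,0],[0.007,0,0.05,0,0],[0.007,0,0.07,0,0],[0.007,0,0.088,0,0],[0.007,0,0.102,0,0],[0.007,0,0.112,0,0],[0.007,0,0.118,0,0],[0.007,0,0.12,0,0],[0.007,0,0.12,0,0],[0.007,0,0.12,0,0]]'
python3 - <<'E'
from bench import r
import cv2
d=r.snapshot("side"); im=d["pixels"][:,:,::-1]
cv2.imwrite("pics/s7.png",cv2.resize(im[110:240,230:370],None,fx=4,fy=4,interpolation=cv2.INTER_CUBIC))
E
```

```text
time: 10.15
tool_pos: [448.6, -293.0, 79.7]
tcp_rot: [180.0, -0.1, -180.0]
ft_force: [-0.5, 0.1, -0.1]
finger_gap: -0.1
```

View pics/s7.png

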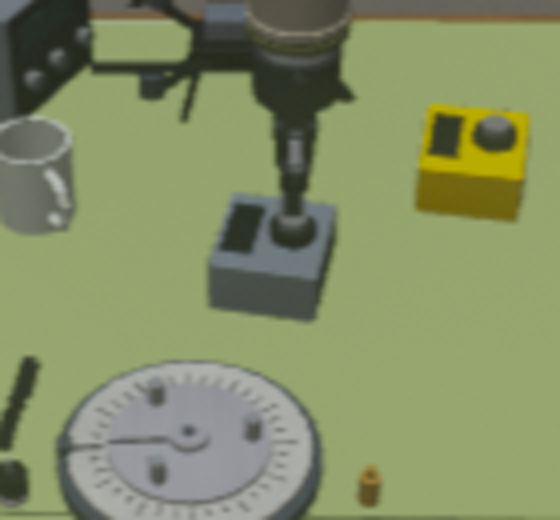

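The finger is right above the button of the grey box, at crop (293,225), and the dial's line is still aligned in the side view. I'll press down in small steps.

```bash
python3 -m jog '[[0,0,0.002,0,0],[0,0,0.004,0,0],[0,0,0.006,0,0],[0,0,0.008,0,0],[0,0,0.009,0,0],[0,0,0.009,0,0],[0,0,0.009,0,0]]'
```

```text
time: 10.9
tool_pos: [449.0, -293.4, 71.2]
tcp_rot: [-180.0, -0.1, -180.0]
ft_force: [1.8, -0.9, 4.3]
finger_gap: 0.3
```

```bash
python3 -m jog '[[0,0,0.001,0,0],[0,0,0.002,0,0],[0,0,0.002,0,0],[0,0,0.002,0,0]]'; python3 -m jog '[[0,0,0.001,0,0],[0,0,0.002,0,0],[0,0,0.002,0,0],[0,0,0.002,0,0]]'
```

```text
time: 11.3
tool_pos: [449.1, -293.5, 70.8]
tcp_rot: [-180.0, -0.1, -180.0]
ft_force: [-4.0, 3.3, 16.8]
finger_gap: -0.1
time: 11.7
tool_pos: [449.2, -293.6, 70.7]
tcp_rot: [-180.0, -0.1, -180.0]
ft_force: [-6.6, 5.0, 20.5]
finger_gap: 0.5
```

Force is 20 N at a hard stop at z=70.7. To tell whether that's a bottomed button or the collar, I'll rise in small steps and watch the spring force.

```bash
python3 - <<'E'
from bench import r
import cv2
d=r.snapshot("side"); im=d["pixels"][:,:,::-1]
cv2.imwrite("pics/s8.png",cv2.resize(im[150:195,270:330],None,fx=10,fy=10,interpolation=cv2.INTER_CUBIC))
E
for i in 1; do python3 -m jog '[[0,0,-0.002,0,0],[0,0,-0.002,0,0]]'; python3 -m jog '[[0,0,-0.001,0,0],[0,0,-0.001,0,0]]'; python3 -m jog '[[0,0,-0.001,0,0],[0,0,-0.001,0,0]]';python3 -m jog '[[0,0,-0.001,0,0],[0,0,-0.001,0,0]]';python3 -m jog '[[0,0,-0.002,0,0],[0,0,-0.002,0,0]]';python3 -m jog '[[0,0,-0.002,0,0],[0,0,-0.002,0,0]]'; done | grep -E "tool_pos|ft_"
```

```text
tool_pos: [449.1, -293.5, 73.0]
ft_force: [-0.0, -0.9, 2.9]
tool_pos: [449.0, -293.4, 73.8]
ft_force: [0.6, -0.4, 1.3]
tool_pos: [448.9, -293.3, 74.6]
ft_force: [0.9, -0.8, 3.2]
tool_pos: [448.7, -293.1, 75.5]
ft_force: [-0.0, -0.8, 1.0]
tool_pos: [448.5, -292.9, 77.4]
ft_force: [-0.4, 1.0, 0.6]
tool_pos: [448.3, -292.8, 79.4]
ft_force: [-0.7, 0.6, -0.4]
```

View pics/s8.png

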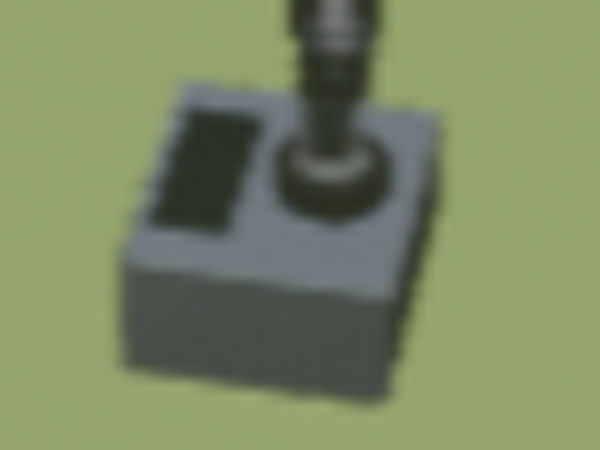

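The spring force runs from about z=77 down to the hard stop at 70.7. That is the full 6 mm travel, and the picture shows the button sunk to its collar under the fingertip, so the press was full. I'll rise and check that the button is up and the dial is unchanged.

```bash
python3 -m jog '[[0,0,-0.01,0,0],[0,0,-0.03,0,0],[0,0,-0.06,0,0],[0,0,-0.09,0,0],[-0.005,0,-0.11,0,0],[-0.007,0,-0.119,0,0],[-0.007,0,-0.12,0,0],[-0.007,0,-0.12,0,0]]' | head -2
python3 look.py 9 25 64
python3 -m jog '[[-0.005,0.012,0,0,0],[-0.015,0.036,-0.01,0,0],[-0.03,0.072,-0.02,0,0],[-0.045,0.108,-0.03,0,0],[-0.06,0.144,-0.04,0,0],[-0.075,0.18,-0.05,0,0],[-0.088,0.212,-0.05,0,0],[-0.096,0.232,-0.05,0,0],[-0.099,0.24,-0.05,0,0],[-0.099,0.24,-0.05,0,0],[-0.099,0.24,-0.05,0,0]]' | head -2
python3 look.py 10 25 64
python3 - <<'E'
import pickle,cv2,numpy as np
a=pickle.load(open("w6.pkl","rb"))["pixels"];b=pickle.load(open("w9.pkl","rb"))["pixels"]
s=lambda i:cv2.resize(i[130:280,190:360,::-1],None,fx=2.3,fy=2.3,interpolation=cv2.INTER_CUBIC)
cv2.imwrite("pics/cmp.png",np.hstack([s(a),s(b)]))
E
```

```text
time: 13.75
tool_pos: [455.4, -292.7, 198.5]
13.8 [ 455.03482252 -292.46217021  197.90716065] [-1.13573706  0.15057761  0.56975322]
(np.float64(7.091217360957688), np.float32(47.123604), np.float32(135.31468)) (np.float64(5.5546688764777175), np.float32(47.695854), np.float32(182.30022))
(np.float64(6.609513404025755), np.float32(43.436783), np.float32(136.846)) (np.float64(5.287078097072185), np.float32(43.71044), np.float32(183.3048))
time: 14.9
tool_pos: [553.5, -53.0, 247.3]
14.95 [553.55095955 -53.35664606 247.54402687] [-0.34395692 -0.93709238 -0.97404241]
(np.float64(3.2554418778203873), np.float32(63.26021), np.float32(147.64555)) (np.float64(3.46380408107188), np.float32(67.45343), np.float32(182.65991))
(np.float64(2.7510123726150555), np.float32(63.357613), np.float32(149.1012)) (np.float64(3.203497662049429), np.float32(66.22882), np.float32(182.70842))
```

View pics/cmp.png

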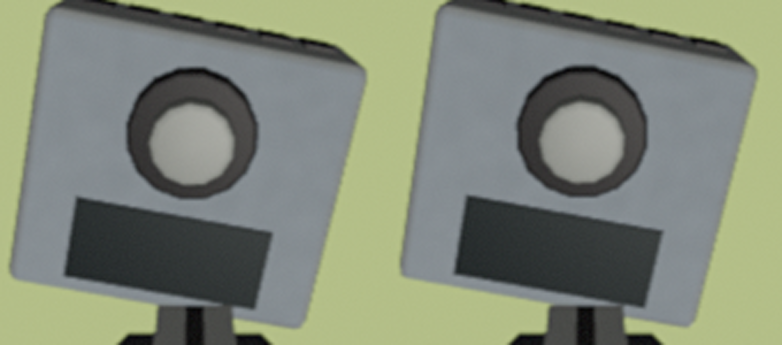

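View pics/w10.png

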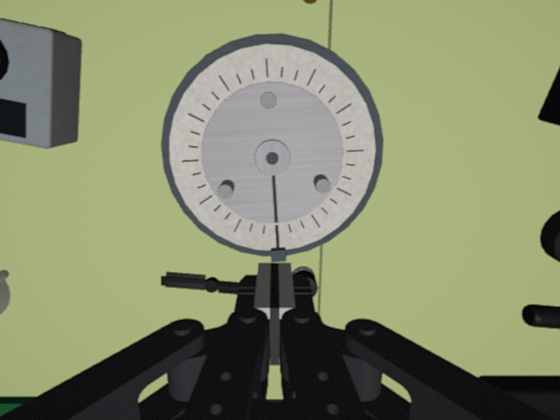

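The button looks the same before and after the press, so it is up again. In the last wrist view the index line, (274,178)–(277,224), still runs into the target line. Index 3.26° and target 3.46° are unchanged from before the press, and the robot is touching nothing.

```bash
python3 -c "
from bench import r
print(r.hand_in()); print(r.sense()['time'])"
```

```text
the job is handed in; nothing more can be done
None
the job is handed in; nothing more can be done
```

I turned the dial about 98.6° clockwise by pushing pin3 with the shut fingertip. I then pressed the grey box's store button fully down, let it come back up, and handed the job in at about 15 s. Handing in reports no verdict, so these are my own last checks:

- **Alignment:** the index reads 3.26° and the target 3.46° with one axis estimate, and 2.75° against 3.20° with the other. That is within 0.5°, or about 0.6 mm. The readings were unchanged from before the press.
- **Button:** the finger met the spring from about z=77 mm and hit a hard stop at 70.7 mm, which fits the full 6 mm travel. The button looks the same before and after, so it is up again.
- **Force:** the wrist read about 6–7 N while I pushed the dial (limit 20 N), and about 20 N on the button at its stop.
- **Surroundings:** the gripper stood clear of everything at z≈247 mm. The nearby propeller and motor looked unmoved; I did not check the other loose parts separately.
- **One disagreement:** a reading taken from above the button showed the index at about 7° and the target at about 5.5°. From there the dial lay obliquely at the picture's edge with the motor beside it, so I relied on the views from directly above, which agreed.

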